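Crack the pecan in the pantry nutcracker

TASK

Two like nutcrackers lie on the pantry shelf, and one of them has a pecan in its jaws. Squeeze the two handles of that one together, as it lies there, until the shell gives and the handles are fully closed, then let go, leaving it lying flat about where it was and the empty nutcracker alone.

Things in the scene. Friction and masses are not known exactly. Their poses are not given: they have to be found in the camera images.
- cracker_grip (a point): Loaded nutcracker, lying flat and loose, 0.5 kg. Point midway between its two upright black handle grips (each 84 mm long, 12 mm thick, 8 to 30 mm above the shelf), half-way along and 19 mm up. x runs along the centre line to the hinge, y across the handles, z up. Over the outsides of both grips: 54 mm here (60 at the free ends) when open, 35 closed; gap between them 30 mm open, 11 closed.
- cracker_nut (a point): Centre of the brown pecan (20 mm thick, 44 long, 22 mm up) in the jaws of the loaded nutcracker, 85 mm from the grip point towards the hinge; the hinge is 45 mm further, at the end of a wooden tray 150 x 50 x 5 mm under the steel jaws. The cracker is 207 mm long over all. Axes as the grip point's. Pushed on one handle alone, the cracker slides away.
- cracker_left (a joint): How far each handle of the loaded nutcracker has closed, rad: 0 open, 0.075 shut against the stop, handles parallel. Both close alike. Resistance at the grips climbs to about 9 N on each handle near 0.025, drops to nothing at 0.065 where the shell gives; beyond that the handles go shut and stay shut. Let go before that, they spring open again.
- spare_grip (a point): Middle (19 mm up) of the left (+y) black grip of the empty nutcracker: same make and size, no nut in its jaws, handles open and moving with little resistance; its centre line lies 21 mm to -y. x runs along this grip towards the hinge, turned 4 degrees from the centre line, z up. To be left alone.
Not all that is in view belongs to the job. What is shaped like the part that bears cracker_grip but yellow is not meant.

How it is judged:
By the outcome, as a careful person would: the job done as asked, in the order asked, and still so for the second after the job is handed in, with the robot touching nothing.
It also fails if it takes over 32 s, if anything falls off the work surface, if the arm or the gripper's body presses on something with over 40 N, if the wrist force passes 120 N, or if a joint passes its speed limit or range.

ROBOT

A 7-joint arm with a two-finger parallel gripper is mounted at the origin on the work surface. World frame = base frame: x ahead of the robot, y to its left, z up, the work surface at z = 0. Lengths are in m, angles in rad, forces in N, time in s.
With the tool pointing down it reaches from about 0.4 to 0.875 m from the base axis. Payload 19.3 kg.
Tool frame: the origin (TCP) lies midway between the tips of the shut fingers; the grasp point (between the pads) lies 19 mm behind it; z points along the fingers, y is the line along which they close (so a half turn about z gives the same grasp; the last joint's range is limited). The gripper opens to 85 mm and grips with 20 to 120 N. Pads are 22 mm wide; open, the fingers measure 114 mm over their backs; the gripper's body (76 mm by 85 mm) begins 54 mm behind the grasp point. The pads swing forward as they close: fully open they stand 13 mm farther back than shut.
Start: joints at [-1.39, 0.521, -0.036, 1.599, 0.021, 1.021, -0.113], TCP at [0.155, 0.605, 0.231] pointing down, gripper open.
Joint ranges: [-2.91, 2.91], [-0.3, 2.13], [-1.5, 1.42], [0.17, 2.43], [-1.26, 4.41], [0.16, 1.93], [-2.52, 2.52]. Speed limits (rad/s): [1.89, 1.89, 2.39, 2.39, 3.01, 3.01, 3.01].

INTERFACE

Orientations are given as a 3x3 rotation matrix whose columns are the frame's x, y, z axes.
In Python, from cell import r, vision, ticket gives the robot as it stands. The module is installed in compiled form; this text tells all that it offers.
- The arm moves only by the shell command python3 -m pendant 'ROWS'. ROWS is JSON, a list of rows, each an object with "translation": the shift along the world's x, y, z in mm, a list of three; "angular": the turn, a rotation vector about the world's x, y, z in units of 6 degrees (1.0 is 6 degrees), a list of three; "claw": the opening in per cent of the stroke, from 0 (shut) to 100 (fully open). In form: [{"translation": [tx, ty, tz], "angular": [ax, ay, az], "claw": claw}, ...]. A call has 1 to 5 rows; each row is the pose to reach, as a shift and turn from the pose commanded when the call began; what a row does not reach only later rows make up. A row lasts 1/10 s, in which the tool goes at most 50 mm and 8.59 degrees, less where a joint would pass 70% of its speed; a pose out of reach is approached as far as the arm can. A call with a gripper value outside its range is refused whole. The fingers move at their own pace and stop on an object; the grip force is fixed at half the most. Time passes only in rows, so rows that repeat a pose let the fingers close. It gives the time, the measured TCP pose, the force, the opening and the grip force at its end, in the units of the state.
- r.observe(): the state, without advancing time (a new reading comes with each control period).
- vision.read_camera(name): name is "side" or "top" or "wrist"; returns a dict with "frame" (480x640x3 uint8, blue, green, red), "z_map" (480x640 float32, m along the optical axis (not along the pixel's ray), 0 where there is no reading), "K" (3x3 intrinsics, pixels), "rvec" (rotation vector, rad) and "tvec" (3), from world to camera coordinates, as OpenCV has them; the wrist camera has in their place "mount" (4x4, takes a point from camera to tool coordinates, whose origin is the TCP and whose axes are the flange's). Camera axes: x right, y down, z forward; pixel columns grow to the right and rows downward; lengths in m; the calibration is good to about 2 mm. The wrist camera is an equidistant fisheye: a pixel r from the principal point sees the ray r / f radians off the axis. A picture is of the moment at which its call begins: read the wrist's pose just before it.
- ticket.sign_off(): hands the job in; it is judged then, once.
The state is a dict: "time": time; "qpos": joint angles; "dq": joint speeds; "joint_efforts": joint torques, N m; "ee_pos": TCP position; "orientation": TCP orientation; "force": force on the tool from outside, world axes, zero at the start; "wrist_torque": the same for the moment, N m; "finger_gap": opening from 0.0 (shut) to 1.0 (fully open); "gripper_force": force on a finger pad.
Only numpy, scipy, OpenCV 4.12 (cv2) and the standard library are available. Lean on these libraries where they do the work, as an engineer would, in place of code of your own. Each camera call takes 0.05 s, during which the arm holds its last target. There are 200 camera calls.

## Working session

There is one attempt and no reset: what is moved stays moved. The work goes in short steps, Python scripts to look and compute and a shell command to move; the robot and the scene stay as the last step left them, time stands still between calls to the robot, and variables do not carry over. Pictures are saved under pics/ and viewed, at most 10 in all, crops included, and the job is handed in when it is done.

```bash
mkdir -p pics
cat > h.py <<'E'
import numpy as np, cv2
from cell import r, vision, ticket
def world(c):
    R,_=cv2.Rodrigues(np.array(c["rvec"],float)); t=np.array(c["tvec"],float).ravel()
    K=np.array(c["K"]); z=c["z_map"]; v,u=np.mgrid[:480,:640]
    P=np.stack([(u-K[0,2])/K[0,0]*z,(v-K[1,2])/K[1,1]*z,z],-1)
    return (P-t)@R
E
python3 - <<'E'
from h import *
s=r.observe(); print({k:np.round(v,3).tolist() for k,v in s.items()})
a=vision.read_camera("top"); b=vision.read_camera("side")
for n,c in(("top",a),("side",b)):
    cv2.imwrite(f"pics/{n}0.png",c["frame"]); np.savez(f"{n}0.npz",**c); print(n,np.round(c["K"],1).tolist(),c["rvec"],c["tvec"])
E
```

```text
{'time': 0.0, 'qpos': [-1.39, 0.522, -0.036, 1.6, 0.021, 1.021, -0.113], 'dq': [-0.001, 0.001, -0.001, 0.0, 0.001, -0.001, 0.001], 'joint_efforts': [-0.002, -92.713, 1.979, -36.992, 0.018, 0.008, 0.0], 'ee_pos': [0.155, 0.605, 0.231], 'orientation': [[-0.969, 0.248, -0.0], [0.248, 0.969, -0.001], [-0.0, -0.001, -1.0]], 'force': [0.259, -0.565, 0.322], 'wrist_torque': [0.027, 0.007, 0.008], 'gripper_force': 0.0, 'finger_gap': 1.001}
top [[541.5, 0.0, 324.2], [0.0, 541.5, 238.4], [0.0, 0.0, 1.0]] [ 2.09528893 -2.0976615   0.25681618] [-0.09079879  0.54284793  1.06903513]
side [[473.6, 0.0, 320.7], [0.0, 473.6, 248.3], [0.0, 0.0, 1.0]] [ 2.22143959 -0.20159294  0.09840591] [-0.54807586  0.0297899   0.8899112 ]
```

View pics/top0.png

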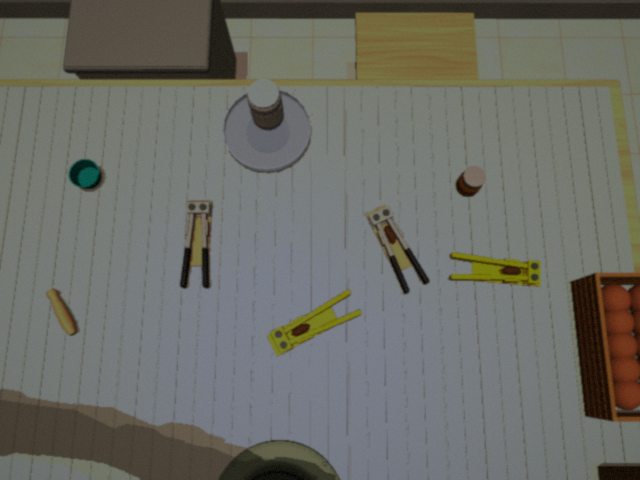

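View pics/side0.png

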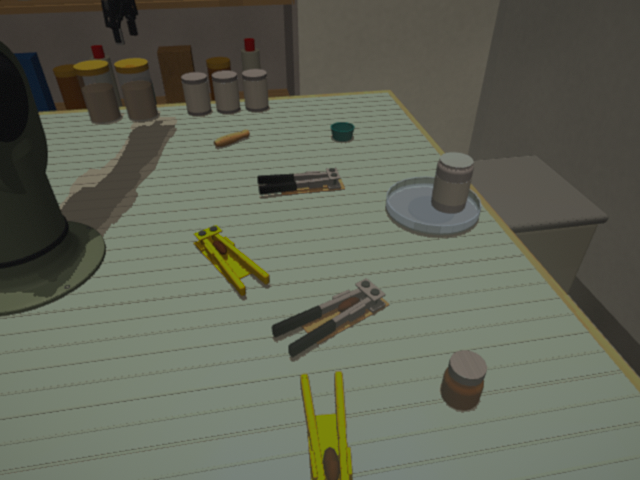

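Top view: the candidates are a black-gripped cracker at (197,243) with no nut, a black-gripped one at (397,248) with a brown nut at (391,234), and yellow ones at (315,322) and (496,270), which are not meant. The one at (397,248) fits. In the side view it is at (330,315), with grips at (297,320) and (313,337). Next I'll confirm it in a crop and measure it.

```bash
cat > m.py <<'E'
from h import *
def grips(c,box,thr=60):
    x0,x1,y0,y1=box; f=c["frame"]; m=np.zeros((480,640),np.uint8)
    m[y0:y1,x0:x1]=((f[y0:y1,x0:x1].max(-1)<thr)*255)
    n,l,st,ce=cv2.connectedComponentsWithStats(m); out=[]
    for i in sorted(range(1,n),key=lambda i:-st[i,4])[:2]:
        out.append((l==i,ce[i],st[i,4]))
    return out
def ray(c,p):
    R,_=cv2.Rodrigues(np.array(c["rvec"],float)); K=np.array(c["K"])
    d=R.T@np.array([(p[0]-K[0,2])/K[0,0],(p[1]-K[1,2])/K[1,1],1]); return -R.T@np.array(c["tvec"],float).ravel(),d
def tri(c1,p1,c2,p2):
    o1,d1=ray(c1,p1);o2,d2=ray(c2,p2)
    s=np.linalg.lstsq(np.stack([d1,-d2],1),o2-o1,rcond=None)[0]
    a,b=o1+s[0]*d1,o2+s[1]*d2; return (a+b)/2,np.linalg.norm(a-b)
def plane(c,p,z):
    o,d=ray(c,p); return o+d*(z-o[2])/d[2]
E
python3 - <<'E'
from m import *
a=dict(np.load("top0.npz"));b=dict(np.load("side0.npz"))
for n,c,box in(("top",a,(355,440,195,300)),("side",b,(262,395,272,362)),("spare",a,(170,220,195,295))):
    P=world(c)
    for m,ce,ar in grips(c,box):
        q=P[m&(c["z_map"]>0)]; v,u=np.nonzero(m); 
        pc,ev,_=cv2.PCACompute2(np.stack([u,v],1).astype(np.float32),None)[:3]
        print(n,ce.round(1),ar,"med",np.median(q,0).round(4),"zpct",np.percentile(q[:,2],[5,50,90]).round(4), "min/max",q.min(0).round(3),q.max(0).round(3))
    x0,x1,y0,y1=box; 
crop=np.vstack([cv2.resize(a["frame"][195:300,355:440],(340,420),interpolation=3)])
crop2=cv2.resize(b["frame"][272:362,262:395],(460,311),interpolation=3)
im=np.zeros((420,800,3),np.uint8); im[:,:340]=crop; im[:311,340:]=crop2
cv2.imwrite("pics/crop.png",im)
f=a["frame"]; hsv=cv2.cvtColor(f,cv2.COLOR_BGR2HSV)
print(f[234,391],f[275,402],f[250,398])
E
```

```text
top [416.4 266. ] 249 med [ 0.4904 -0.2893  0.0292] zpct [0.0143 0.0292 0.0327] min/max [ 0.454 -0.312 -0.004] [ 0.531 -0.265  0.035]
top [398.6 273.9] 243 med [ 0.4734 -0.2504  0.0292] zpct [0.0139 0.0292 0.0331] min/max [ 0.434 -0.269 -0.001] [ 0.515 -0.232  0.036]
side [298.5 320.4] 674 med [ 0.4737 -0.2558  0.0235] zpct [0.0114 0.0235 0.0293] min/max [ 0.432 -0.274 -0.002] [ 0.546 -0.229  0.032]
side [313.4 336.9] 665 med [ 0.4913 -0.2944  0.0243] zpct [0.0122 0.0243 0.0295] min/max [ 0.453 -0.316 -0.002] [ 0.555 -0.26   0.032]
spare [185.6 267. ] 277 med [0.489  0.2043 0.0289] zpct [0.0163 0.0289 0.0322] min/max [0.447 0.198 0.01 ] [0.54  0.215 0.037]
spare [205.2 266.9] 257 med [0.4901 0.1622 0.0287] zpct [0.0187 0.0287 0.0321] min/max [0.446 0.155 0.013] [0.531 0.171 0.035]
[19 35 70] [42 41 38] [ 69 118 123]
```

View pics/crop.png

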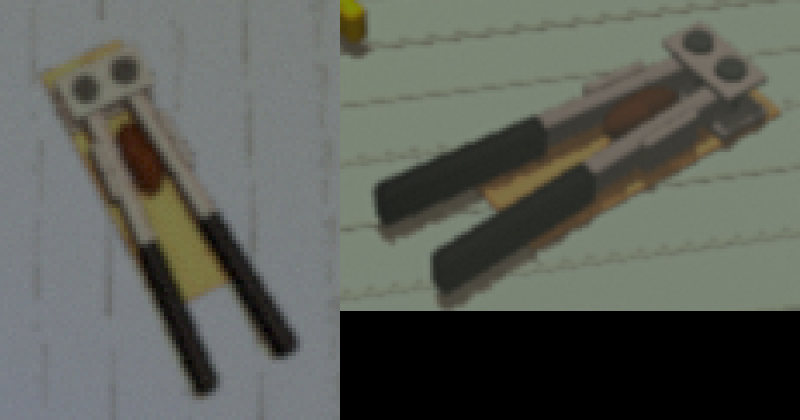

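The crop confirms it: brown nut in the jaws, black grips, hinge plate at upper left in the top view. Grip separation is 42 mm and grip tops are at about 30 mm, which match the text. I'll compute the frame and start moving around the base.

```bash
python3 - <<'E'
from m import *
a=dict(np.load("top0.npz"));b=dict(np.load("side0.npz"))
ga=grips(a,(355,440,195,300));gb=grips(b,(262,395,272,362))
for i,j in((0,1),(1,0)): 
    X,e=tri(a,ga[i][1],b,gb[j][1]); print("tri grip",X.round(4),e.round(4))
def nut(c,box):
    x0,x1,y0,y1=box;f=c["frame"].astype(int);m=np.zeros((480,640),np.uint8)
    s=f[y0:y1,x0:x1];m[y0:y1,x0:x1]=((s[...,2]>1.55*s[...,1])&(s[...,2]>1.8*s[...,0]))*255
    n,l,st,ce=cv2.connectedComponentsWithStats(m);i=1+np.argmax(st[1:,4]);return l==i,ce[i],st[i,4]
na=nut(a,(375,405,215,255));nb=nut(b,(320,365,290,325));print(na[1:],nb[1:])
N,e=tri(a,na[1],b,nb[1]);print("nut",N.round(4),e.round(4))
P=world(a);mids=[]
for m,ce,ar in ga:
    q=P[m&(a["z_map"]>0)];q=q[q[:,2]>.026];d=cv2.fitLine(q[:,:2].astype(np.float32),cv2.DIST_HUBER,0,.01,.01).ravel()
    d=d[:2]*np.sign(d[0]);t=(q[:,:2]-q[:,:2].mean(0))@d; mid=q[:,:2].mean(0)+d*(np.percentile(t,1)+np.percentile(t,99))/2
    mids.append(mid);print("line yaw",np.degrees(np.arctan2(d[1],d[0])).round(1),"mid",mid.round(4),"len",np.ptp(t).round(4))
M=(mids[0]+mids[1])/2;v=N[:2]-M;w=mids[1]-mids[0];print("mid",M.round(4),"dist nut",np.linalg.norm(v).round(4),"yaw nut",np.degrees(np.arctan2(v[1],v[0])).round(1),"yaw perp",np.degrees(np.arctan2(-w[0],w[1])).round(1),"sep",np.linalg.norm(w).round(4))
E
python3 -m pendant '[{"translation":[41,-25,0],"angular":[0,0,-1.2],"claw":100},{"translation":[82,-50,0],"angular":[0,0,-2.4],"claw":100},{"translation":[123,-75,0],"angular":[0,0,-3.6],"claw":100},{"translation":[164,-100,0],"angular":[0,0,-4.8],"claw":100},{"translation":[205,-125,0],"angular":[0,0,-6],"claw":100}]'
python3 -c "
from h import *;print(r.observe()['qpos'])"
```

```text
tri grip [ 0.4927 -0.2905  0.0191] 0.0002
tri grip [ 0.4755 -0.2517  0.0184] 0.0001
time: 0.6
ee_pos: [0.3615, 0.4791, 0.2312]
orientation: [[-0.634, 0.773, -0.0], [0.773, 0.634, -0.0], [-0.0, -0.0, -1.0]]
force: [-0.1, 2.0, -0.2]
finger_gap: 0.999
gripper_force: 0.0
[-1.12940764  0.486554    0.15229103  1.67515658 -0.08517257  0.98654739
 -0.26084385]Traceback (most recent call last):
  File "<stdin>", line 10, in <module>
  File "<stdin>", line 9, in nut
    return _wrapfunc(a, 'argmax', axis=axis, out=out, **kwds)
    return bound(*args, **kwds)
ValueError: attempt to get argmax of an empty sequence
```

```bash
python3 -m pendant '[{"translation":[34,-36,0],"angular":[0,0,-1.2],"claw":100},{"translation":[68,-72,0],"angular":[0,0,-2.4],"claw":100},{"translation":[102,-108,0],"angular":[0,0,-3.6],"claw":100},{"translation":[136,-144,0],"angular":[0,0,-4.8],"claw":100},{"translation":[170,-180,0],"angular":[0,0,-6],"claw":100}]'
python3 -m pendant '[{"translation":[6,-48,0],"angular":[0,0,-1.2],"claw":100},{"translation":[12,-96,0],"angular":[0,0,-2.4],"claw":100},{"translation":[18,-144,0],"angular":[0,0,-3.6],"claw":100},{"translation":[24,-192,0],"angular":[0,0,-4.8],"claw":100},{"translation":[30,-240,0],"angular":[0,0,-6],"claw":100}]'
python3 -m pendant '[{"translation":[-8,-46,0],"angular":[0,0,-1.1],"claw":100},{"translation":[-16,-92,0],"angular":[0,0,-2.2],"claw":100},{"translation":[-24,-138,0],"angular":[0,0,-3.4],"claw":100},{"translation":[-32,-184,0],"angular":[0,0,-4.5],"claw":100},{"translation":[-40,-230,0],"angular":[0,0,-5.6],"claw":100}]'
python3 -c "
from h import *;print(r.observe()['qpos'])"
```

```text
time: 1.1
ee_pos: [0.5311, 0.2988, 0.2312]
orientation: [[-0.058, 0.998, -0.0], [0.998, 0.058, -0.0], [0.0, -0.0, -1.0]]
force: [0.8, 0.5, 0.1]
finger_gap: 1.0
gripper_force: 0.0
time: 1.6
ee_pos: [0.5599, 0.0586, 0.2313]
orientation: [[0.54, 0.842, -0.0], [0.842, -0.54, 0.0], [0.0, -0.0, -1.0]]
force: [1.1, -0.4, 0.3]
finger_gap: 1.001
gripper_force: 0.0
time: 2.1
ee_pos: [0.5194, -0.1711, 0.2313]
orientation: [[0.915, 0.403, -0.0], [0.403, -0.915, 0.0], [0.0, -0.0, -1.0]]
force: [1.0, 0.0, -0.5]
finger_gap: 1.001
gripper_force: 0.0
[-0.29332654  0.48646314  0.70751583  1.83324019 -0.37982012  0.96146377
 -0.57718906]
```

Run:
```python
from m import *
a=dict(np.load("top0.npz"));b=dict(np.load("side0.npz"))
ga=grips(a,(355,440,195,300))
def nut(c,box,k1,k2):
    x0,x1,y0,y1=box;f=c["frame"].astype(int);m=np.zeros((480,640),np.uint8)
    s=f[y0:y1,x0:x1];m[y0:y1,x0:x1]=((s[...,2]>k1*s[...,1])&(s[...,2]>k2*s[...,0])&(s[...,2]<110))*255
    n,l,st,ce=cv2.connectedComponentsWithStats(m);i=1+np.argmax(st[1:,4]);return l==i,ce[i],st[i,4]
print(b["frame"][304:308,347].tolist())
na=nut(a,(375,405,215,255),1.5,1.8);nb=nut(b,(325,375,290,325),1.3,1.3);print(na[1:],nb[1:])
N,e=tri(a,na[1],b,nb[1]);print("nut",N.round(4),e.round(4))
P=world(a);mids=[]
for m,ce,ar in ga:
    q=P[m&(a["z_map"]>0)];q=q[q[:,2]>.026];d=cv2.fitLine(q[:,:2].astype(np.float32),cv2.DIST_HUBER,0,.01,.01).ravel()
    d=d[:2]*np.sign(d[0]);t=(q[:,:2]-q[:,:2].mean(0))@d; mid=q[:,:2].mean(0)+d*(np.percentile(t,1)+np.percentile(t,99))/2
    mids.append(mid);print("line yaw",np.degrees(np.arctan2(d[1],d[0])).round(1),"mid",mid.round(4),"len",np.ptp(t).round(4))
M=(mids[0]+mids[1])/2;v=N[:2]-M;w=mids[1]-mids[0];print("mid",M.round(4),"dist nut",np.linalg.norm(v).round(4),"yaw nut",np.degrees(np.arctan2(v[1],v[0])).round(1),"yaw perp",np.degrees(np.arctan2(-w[0],w[1])).round(1),"sep",np.linalg.norm(w).round(4))
```

```text
[[43, 56, 77], [41, 55, 72], [41, 52, 67], [39, 49, 61]]
(array([389.98148148, 234.11111111]), np.int32(108)) (array([346.28571429, 302.94805195]), np.int32(77))
nut [ 0.5591 -0.2345  0.0267] 0.005
line yaw 29.3 mid [ 0.4918 -0.2898] len 0.0835
line yaw 21.1 mid [ 0.474  -0.2513] len 0.085
mid [ 0.4829 -0.2706] dist nut 0.0843 yaw nut 25.3 yaw perp 24.8 sep 0.0424
```

Both views agree: grip midpoint (0.483, -0.271), yaw about 25°, nut 84 mm away (85 expected), separation 42 mm, height about 19 mm. I'll move above it and check with the wrist camera.

```bash
python3 -m pendant '[{"translation":[-9,-25,-28],"angular":[0,0,0.1],"claw":100},{"translation":[-18,-50,-56],"angular":[0,0,0.2],"claw":100},{"translation":[-27,-75,-84],"angular":[0,0,0.2],"claw":100},{"translation":[-36,-99.5,-111],"angular":[0,0,0.2],"claw":100},{"translation":[-36,-99.5,-111],"angular":[0,0,0.2],"claw":100}]'
python3 - <<'E'
from h import *
s=r.observe(); c=vision.read_camera("wrist"); np.savez("w1.npz",p=s["ee_pos"],R=s["orientation"],**c)
print(s["ee_pos"],c["K"],c["mount"].round(4) if hasattr(c["mount"],"round") else c["mount"]); cv2.imwrite("pics/w1.png",c["frame"])
E
```

```text
time: 2.6
ee_pos: [0.481, -0.2716, 0.1175]
orientation: [[0.906, 0.422, -0.005], [0.422, -0.906, 0.0], [-0.004, -0.002, -1.0]]
force: [-0.5, 0.7, 0.1]
finger_gap: 1.0
gripper_force: 0.0
[ 0.48095024 -0.27157747  0.11751405] [[371.64829954   0.         315.29540098]
 [  0.         371.64829954 239.35417856]
 [  0.           0.           1.        ]] [[-1.000e-04 -9.545e-01 -2.983e-01  7.740e-02]
 [ 1.000e+00 -4.000e-04  8.000e-04  0.000e+00]
 [-9.000e-04 -2.983e-01  9.545e-01 -1.428e-01]
 [ 0.000e+00  0.000e+00  0.000e+00  1.000e+00]]
```

View pics/w1.png

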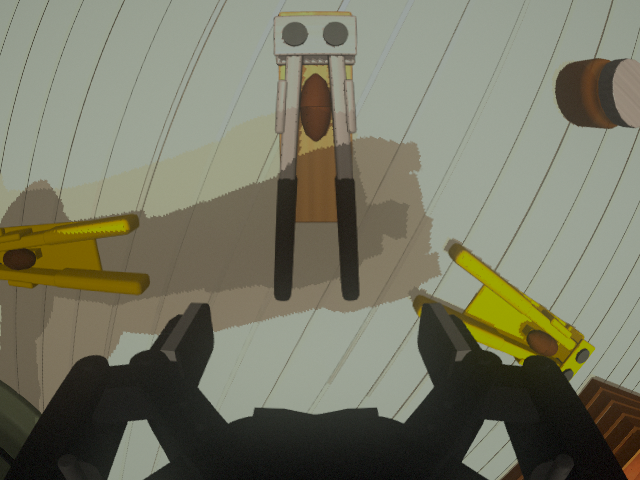

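The wrist view shows the cracker square to the fingers: grips at (286,240) and (347,240), nut at (316,107), and the yellow one's handle ends at (418,297) and (452,246). I'll work out the offset in the tool frame and the clearance.

Run:
```python
from h import *
w=np.load("w1.npz");K=w["K"];T=w["mount"];p=w["p"];R=w["R"];f=w["frame"];Z=w["z_map"]
def rays(u,v):
    x=(u-K[0,2])/K[0,0];y=(v-K[1,2])/K[0,0];t=np.hypot(x,y)+1e-9;k=np.tan(t)/t
    return np.stack([x*k,y*k,np.ones_like(x)],-1)
def toW(c): return (c@T[:3,:3].T+T[:3,3])@R.T+p
v,u=np.mgrid[:480,:640].astype(float)
W=toW(rays(u,v)*Z[...,None])
m=np.zeros((480,640),np.uint8);m[165:305,265:370]=(f[165:305,265:370].max(-1)<48)*255
n,l,st,ce=cv2.connectedComponentsWithStats(m);mids=[];yy=[]
for i in sorted(range(1,n),key=lambda i:-st[i,4])[:2]:
    # ray cast outline pixels on the top plane z=.030
    q=W[(l==i)&(Z>0)];q=q[(q[:,2]>.025)&(q[:,2]<.036)];print(st[i],np.median(q,0).round(4))
    d=cv2.fitLine(q[:,:2].astype(np.float32),cv2.DIST_HUBER,0,.01,.01).ravel();d=d[:2]*np.sign(d[0]);t=(q[:,:2]-q[:,:2].mean(0))@d
    mids.append(q[:,:2].mean(0)+d*(t.min()+t.max())/2);yy.append(np.degrees(np.arctan2(d[1],d[0])));print(mids[-1].round(4),yy[-1].round(1),np.ptp(t).round(4))
M=(mids[0]+mids[1])/2;print("mid",M.round(4),"yaw",np.mean(yy).round(2),"tool yaw",np.degrees(np.arctan2(R[1,0],R[0,0])).round(2),"p",p.round(4))
h=cv2.cvtColor(f,cv2.COLOR_BGR2HSV);my=(h[...,0]>20)&(h[...,0]<35)&(h[...,1]>200)&(h[...,2]>90)&(u>400)&(u<600)&(v>230)&(v<390)&(Z>0)
q=W[my];q=q[(q[:,2]<.05)&(q[:,2]>.005)]
loc=(np.c_[q[:,:2],np.zeros(len(q))]-[*M,0])@np.array(R);
print("yellow px",len(q),"tool-frame x,y of nearest |y|",loc[np.argmin(abs(loc[:,1]))][:2].round(3)," near x<20mm:",abs(loc[abs(loc[:,0])<.02][:,1]).min() if (abs(loc[:,0])<.02).any() else None, "x<45mm",abs(loc[abs(loc[:,0])<.045][:,1]).min() if (abs(loc[:,0])<.045).any() else None)
```

```text
[ 275  177   22  123 2079] [ 0.4788 -0.2505  0.0296]
[ 0.4748 -0.252 ] 21.1 0.0841
[ 335  177   23  121 1939] [ 0.4983 -0.2864  0.0297]
[ 0.4933 -0.2891] 29.0 0.0819
mid [ 0.484  -0.2705] yaw 25.04 tool yaw 24.98 p [ 0.481  -0.2716  0.1175]
yellow px 5018 tool-frame x,y of nearest |y| [-0.055  0.074]  near x<20mm: 0.09790851968774612 x<45mm 0.09790851968774612
```

```bash
python3 -c "
from h import *
vision.read_camera('top');print(r.observe()['ee_pos'])"
```

```text
[ 0.48368337 -0.26926399  0.11994626]
```

```bash
python3 -m pendant '[{"translation":[0.3,-1.2,-40],"angular":[0,0,0],"claw":100},{"translation":[0.3,-1.2,-75],"angular":[0,0,0],"claw":100},{"translation":[0.3,-1.2,-100],"angular":[0,0,0],"claw":90},{"translation":[0.3,-1.2,-114],"angular":[0,0,0],"claw":80},{"translation":[0.3,-1.2,-114],"angular":[0,0,0],"claw":75}]'
python3 -m pendant '[{"translation":[0,0,0],"angular":[0,0,0],"claw":72},{"translation":[0,0,0],"angular":[0,0,0],"claw":72}]'
```

```text
time: 3.2
ee_pos: [0.4846, -0.2693, 0.0057]
orientation: [[0.904, 0.427, -0.001], [0.427, -0.904, 0.001], [-0.001, -0.001, -1.0]]
force: [-0.2, 0.2, 0.4]
finger_gap: 0.751
gripper_force: 0.0
time: 3.4
ee_pos: [0.4853, -0.2704, 0.0077]
orientation: [[0.904, 0.427, 0.002], [0.427, -0.904, -0.001], [0.001, 0.001, -1.0]]
force: [-0.4, 0.1, -0.4]
finger_gap: 0.724
gripper_force: 0.0
```

```bash
python3 -m pendant '[{"translation":[0,0,0],"angular":[0,0,0],"claw":68},{"translation":[0,0,0],"angular":[0,0,0],"claw":65},{"translation":[0,0,0],"angular":[0,0,0],"claw":62},{"translation":[0,0,0],"angular":[0,0,0],"claw":60},{"translation":[0,0,0],"angular":[0,0,0],"claw":58}]'
python3 - <<'E'
from h import *
c=vision.read_camera("wrist");cv2.imwrite("pics/w2.png",c["frame"]);print(r.observe()["ee_pos"],r.observe()["force"])
E
```

```text
time: 3.9
ee_pos: [0.4847, -0.2702, 0.0069]
orientation: [[0.905, 0.426, 0.001], [0.426, -0.905, 0.0], [0.001, 0.0, -1.0]]
force: [-1.2, 2.4, 11.6]
finger_gap: 0.582
gripper_force: 8.5
[ 0.48473484 -0.2702021   0.00691518] [-0.59527221  2.06610053 10.52042073]
```

View pics/w2.png

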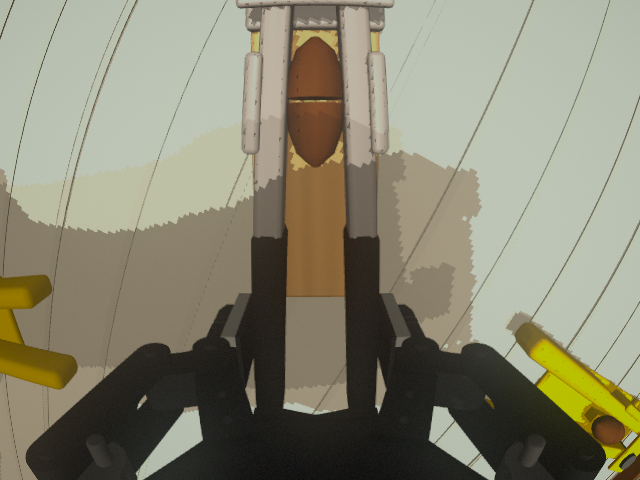

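Both pads bear evenly on the grips (265 and 362, row 345). They drag the handles down by about 11 N as they swing forward, so I'll raise the tool a little while closing.

```bash
python3 -m pendant '[{"translation":[0,0,0.7],"angular":[0,0,0],"claw":57},{"translation":[0,0,1.4],"angular":[0,0,0],"claw":55},{"translation":[0,0,2],"angular":[0,0,0],"claw":53},{"translation":[0,0,2],"angular":[0,0,0],"claw":52}]'
```

```text
time: 4.35
ee_pos: [0.4844, -0.2702, 0.0083]
orientation: [[0.905, 0.426, -0.0], [0.426, -0.905, 0.0], [-0.0, -0.0, -1.0]]
force: [0.3, 0.5, -2.2]
finger_gap: 0.524
gripper_force: 7.8
```

```bash
python3 -m pendant '[{"translation":[0,0,0.2],"angular":[0,0,0],"claw":50},{"translation":[0,0,0.5],"angular":[0,0,0],"claw":48},{"translation":[0,0,0.8],"angular":[0,0,0],"claw":46},{"translation":[0,0,1],"angular":[0,0,0],"claw":45}]'; python3 -m pendant '[{"translation":[0,0,0.2],"angular":[0,0,0],"claw":43},{"translation":[0,0,0.4],"angular":[0,0,0],"claw":42},{"translation":[0,0,0.4],"angular":[0,0,0],"claw":41},{"translation":[0,0,0.4],"angular":[0,0,0],"claw":40}]'
```

```text
time: 4.75
ee_pos: [0.4843, -0.2703, 0.0093]
orientation: [[0.905, 0.426, -0.0], [0.426, -0.905, -0.0], [-0.0, -0.0, -1.0]]
force: [0.5, -0.1, -1.8]
finger_gap: 0.451
gripper_force: 2.0
time: 5.15
ee_pos: [0.4846, -0.2704, 0.0099]
orientation: [[0.905, 0.426, 0.0], [0.426, -0.905, -0.0], [0.0, 0.0, -1.0]]
force: [-0.5, 0.5, 2.9]
finger_gap: 0.399
gripper_force: 5.9
```

```bash
python3 -m pendant '[{"translation":[0,0,0],"angular":[0,0,0],"claw":38},{"translation":[0,0,0],"angular":[0,0,0],"claw":36},{"translation":[0,0,0],"angular":[0,0,0],"claw":36}]'
python3 - <<'E'
from h import *
c=vision.read_camera("wrist");cv2.imwrite("pics/w3.png",c["frame"])
E
```

```text
time: 5.45
ee_pos: [0.4846, -0.2704, 0.0101]
orientation: [[0.905, 0.426, 0.001], [0.426, -0.905, -0.0], [0.0, 0.0, -1.0]]
force: [-1.4, 2.1, 9.7]
finger_gap: 0.372
gripper_force: 48.5
```

View pics/w3.png

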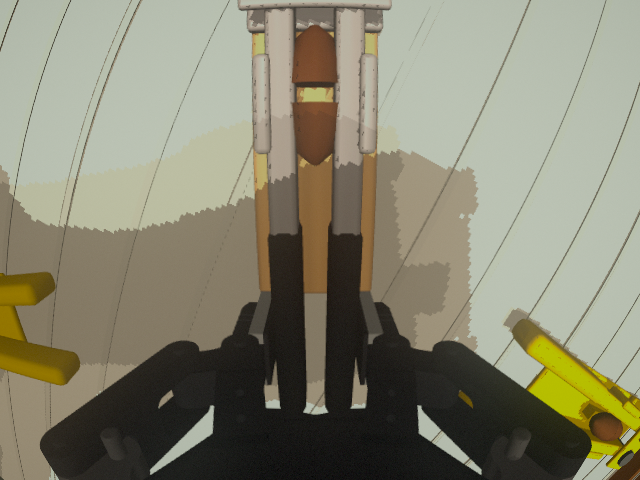

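The nut is split at (316,92), the handles are parallel, and the fingers stopped at 37% with 48 N, so it is shut. Now I'll release and retreat.

```bash
python3 -m pendant '[{"translation":[0,0,0],"angular":[0,0,0],"claw":39},{"translation":[0,0,0],"angular":[0,0,0],"claw":42},{"translation":[0,0,0],"angular":[0,0,0],"claw":48},{"translation":[0,0,0],"angular":[0,0,0],"claw":58},{"translation":[0,0,0],"angular":[0,0,0],"claw":70}]'
python3 -m pendant '[{"translation":[0,0,0],"angular":[0,0,0],"claw":75},{"translation":[0,0,10],"angular":[0,0,0],"claw":75},{"translation":[0,0,40],"angular":[0,0,0],"claw":75},{"translation":[0,0,75],"angular":[0,0,0],"claw":75},{"translation":[0,0,110],"angular":[0,0,0],"claw":75}]'
python3 -m pendant '[{"translation":[0,0,20],"angular":[0,0,0],"claw":75},{"translation":[0,0,40],"angular":[0,0,0],"claw":75},{"translation":[0,0,40],"angular":[0,0,0],"claw":75},{"translation":[0,0,40],"angular":[0,0,0],"claw":75}]'
python3 - <<'E'
from h import *
c=vision.read_camera("wrist");s=vision.read_camera("side")
cv2.imwrite("pics/w4.png",np.hstack([cv2.resize(c["frame"],(400,300)),cv2.resize(s["frame"][220:400,240:480],(400,300))]))
E
```

```text
time: 6.0
ee_pos: [0.4844, -0.2702, 0.0096]
orientation: [[0.905, 0.426, -0.0], [0.426, -0.905, 0.0], [-0.0, -0.0, -1.0]]
force: [0.4, 0.7, 0.6]
finger_gap: 0.7
gripper_force: 0.0
time: 6.5
ee_pos: [0.4841, -0.2703, 0.1215]
orientation: [[0.905, 0.426, -0.0], [0.426, -0.905, 0.0], [-0.0, -0.0, -1.0]]
force: [0.8, 0.7, 0.1]
finger_gap: 0.748
gripper_force: 0.0
time: 6.9
ee_pos: [0.4845, -0.2701, 0.1602]
orientation: [[0.905, 0.426, 0.001], [0.426, -0.905, 0.0], [0.001, 0.0, -1.0]]
force: [-0.2, 0.3, 0.0]
finger_gap: 0.749
gripper_force: 0.0
```

View pics/w4.png

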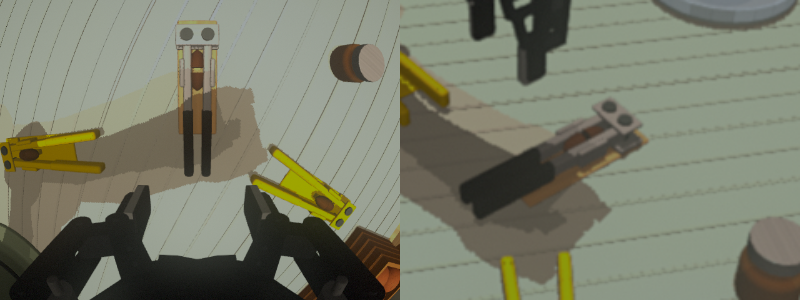

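The cracker lies flat where it was, at (198,100) in the left picture, with parallel shut handles and a split nut. The gripper is well clear, so I'm handing it in.

```bash
python3 -c "
from cell import ticket;print(ticket.sign_off())"
```

```text
the job is handed in; nothing more can be done
None
```

The loaded nutcracker's handles are fully shut and the pecan shell is split; I let go at about 6 s with it lying flat where it was, never touched the empty nutcracker, and handed the job in.

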